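# Turn the spacer rings over between two trays

### The job

Turn the two spacer rings in the hinged turnover fixture over, so that their other faces lie up in the tray that is now empty: fold the empty tray over onto the loaded one as a cap, then take both trays' grips together and swing the closed pair over the hinge until it lies on the empty tray's side, the old tray left on top. Keep the two trays together during the turn, let neither tray drop or slam, and let go at the end.

Things in the scene. Friction and masses are not known exactly. Their poses are not given: they have to be found in the camera images.
- turnover: Turnover fixture, fixed on the bench: brown board 200 x 215 x 14 mm with two like shallow waxed light-wood trays, hinged on one line like a book. Each is 160 mm along the hinge, spans 12 to 102 mm from it, 24 mm deep (19 inside), divided in two compartments 73 x 80 mm. Both start mouth up, rims level with the hinge; shut, rim meets rim, 48 mm thick in all. Origin: centre of the board's underside.
- hinge (a point): Middle of the hinge line, 42 mm above the bench. x axis along the hinge line; y axis level, towards the side where the loaded tray lies at the start (the empty tray lies on the -y side); z up. The fixture's place and yaw vary.
- loaded_tray (a joint): Angle of the tray that holds the two rings: 0 lying mouth up on its own (+y) side, 1.57 upright, 3.14 turned over mouth down on the other side (stops at 0 and 3.14). The hinge is nearly free (tray 0.25 kg): let go between, the tray falls.
- empty_tray (a joint): Angle of the empty tray: 0 lying mouth up on its own (-y) side, 1.57 upright, 3.14 folded over mouth down onto the loaded tray (stops at 0 and 3.14). Same free hinge, 0.25 kg. No latch joins the trays: past upright only holding both grips keeps them shut.
- empty_grip (a point): Centre of the empty tray's grip: black round sleeve, 16 mm diameter, 34 mm long, parallel to the hinge, 155 mm from it, at hinge height when flat; it lies at x = 1 to 35 mm of the hinge frame, its steel arm at 37 to 44. It spins freely on its pin, so a gripper closing square to the hinge can point down through the whole swing. Tray wall 53 mm from the sleeve's axis; only the bench below.
- loaded_grip (a point): Centre of the loaded tray's grip: a like sleeve at x = -1 to -35 mm of the hinge frame, also 155 mm from the hinge, its arm at the -x end. With the trays shut the two sleeves lie end to end on one line, 2 mm apart, centres 36 mm apart: fingers that pinch half-way between the centres (over the joint, x = 0) hold both.
- spacer_1: Dark flat spacer ring, 56 mm across, 12 mm thick, 90 g. It starts lying flat, own z axis up, in one compartment of the loaded tray (which of the two compartments varies). Origin at the centre of the face that is underneath at the start. It need not be handled directly.
- spacer_2: Light grey flat spacer ring, 66 mm across, 10 mm thick, 120 g. It starts lying flat, own z axis up, in one compartment of the loaded tray (which of the two compartments varies). Origin at the centre of the face that is underneath at the start. It need not be handled directly.
Things that resemble listed ones, but are neither listed nor needed, are in the scene too. Leave any blue, pink or purple look-alike of the spacer_2 alone.

How it is judged:
On the way, in this order (a step that is already met when the one before it is completed fails the run):
1. the empty tray is folded over onto the loaded tray, which still lies on its own side (value of joint empty_tray above 3 rad and value of joint loaded_tray below 0.15 rad), for 0.2 s.
2. the two trays, kept shut (grips in line within about 25 mm), are past upright on their way over (value of joint loaded_tray between 1.8 and 2.9 rad and distance between loaded_grip and empty_grip below 0.045 m), for 0.05 s.
At the end, for the whole second after the job is handed in: The empty tray lies back on its own side (within 0.12 rad of flat) with the once loaded tray turned over on top of it (within 0.14 rad of flat); both rings lie at rest in the once empty tray, turned over (own z axis down within about 14 degrees) (value of joint loaded_tray above 3 rad and value of joint empty_tray below 0.12 rad and angle between each of spacer_1, spacer_2's own z axis and vertical above 2.9 rad and linear speed of each of spacer_1, spacer_2 below 0.03 m/s and y of spacer_1 in the frame of hinge between -0.1 and -0.015 m and x of spacer_1 in the frame of hinge between -0.078 and 0.078 m and z of each of spacer_1, spacer_2 in the frame of hinge below 0 m and y of spacer_2 in the frame of hinge between -0.1 and -0.015 m and x of spacer_2 in the frame of hinge between -0.078 and 0.078 m); the robot touches nothing.
It fails at once if a tray drops or slams (turns faster than 6 rad/s) (velocity of joint any of loaded_tray, empty_tray above 6 rad/s or velocity of joint any of loaded_tray, empty_tray below -6 rad/s).
It also fails if it takes over 54 s, if anything falls off the work surface, if the arm or the gripper's body presses on something with over 40 N, if the wrist force passes 120 N, or if a joint passes its speed limit or range.

### The arm

A 6-joint arm with a two-finger parallel gripper is mounted at the origin on a cart in front of the work surface, level with it; the furniture and walls round the work are solid. World frame = base frame: x ahead of the robot, y to its left, z up, the work surface at z = 0. Lengths are in m, angles in rad, forces in N, time in s.
With the tool pointing down it reaches from about 0.275 to 0.875 m from the base axis. Payload 12.5 kg.
Tool frame: the origin (TCP) lies at the very end of the fingers, on their centre line; the grasp point (between the pads) lies 19 mm behind it; z points along the fingers, y is the line along which they close (so a half turn about z gives the same grasp; the last joint's range is limited). The gripper opens to 85 mm and grips with 20 to 120 N. Pads are 22 mm wide; open, the fingers measure 114 mm over their backs; the gripper's body (76 mm by 85 mm) begins 54 mm behind the grasp point. The pads swing forward as they close: fully open they stand 13 mm farther back than shut.
Start: joints at [-1.433, 0.351, 1.652, -0, 1.139, -0.085], TCP at [0.122, -0.536, 0.231] pointing down, gripper open.
Joint ranges: [-2.75, 2.75], [-0.79, 2.1], [0.01, 2.65], [-1.57, 4.71], [0.07, 3.14], [-2.87, 2.87]. Speed limits (rad/s): [2.22, 2.22, 2.79, 3.14, 3.14, 3.14].

### API

Orientations are given as a 3x3 rotation matrix whose columns are the frame's x, y, z axes.
In Python, from bench import manip gives the robot as it stands. Calls block until the motion is done:
- manip.move_ptp(position, orientation): joint-space move of the TCP to a pose.
- manip.move_l(position, attitude=None, max_speed=0.15): straight line of the TCP; attitude=None keeps the orientation; max_speed is the mean speed in m/s.
- manip.move_j(angles): joint-space move.
- manip.set_gripper(opening, effort=None): opening from 0.0 (shut) to 1.0 (fully open); effort is the grip in N (None keeps the last); returns when the fingers have stopped.
- manip.dwell(seconds).
- manip.inverse_kinematics(position, orientation): joint angles nearest the present ones, or None.
- manip.grab_frame(name): name is "scene" or "top" or "wrist"; returns (picture, depth): 384x512x3 uint8, red, green, blue; 384x512 float32, m along the optical axis (not along the pixel's ray), 0 where there is no reading.
- manip.get_calibration(name): a dict with "camera_matrix" (3x3 intrinsics, pixels), "R" (3x3) and "t" (3): a world point X has camera coordinates R X + t. Camera axes: x right, y down, z forward; pixel columns grow to the right and rows downward; lengths in m; the calibration is good to about 2 mm. A picture is of the moment at which its call begins: read the wrist's pose just before it. get_calibration takes no time and is no camera call; for the wrist camera it gives the pose at the moment of the call.
A pose or a line that the arm cannot do raises manip.Unreachable and nothing moves.
- manip.sign_off(): hands the job in; it is judged then, once.
Trained networks look in the newest picture that a camera, given by its name, has taken for a name from the list of things; names that differ only in an ending like _2 or _b are one class to them, and where a whole thing is asked for, a point or a joint stands for the part that bears it (a point fixed in the world has none). Each returns a list of dicts, best first, with "confidence" (0 to 1); they miss things now and then, are a little off and sometimes report something else, mostly with a low value. They report only what shows in the picture. A call takes as long as a camera call. They do not tell look-alikes from the thing itself.
- manip.look_for(camera, name): "at" ([x, y, z] in m, in world coordinates, good to about 4 mm: the middle of the surface that is visible of it).
Readings, each from a call of its own:
- manip.current_time(): time.
- manip.current_qpos(): joint angles.
- manip.current_joint_vel(): joint speeds.
- manip.current_joint_torque(): joint torques, N m.
- manip.current_ee_pos(): TCP position.
- manip.current_tcp_rot(): TCP orientation.
- manip.current_force(): force on the tool from outside, world axes, zero at the start.
- manip.current_ft_torque(): the same for the moment, N m.
- manip.current_grip_width(): opening from 0.0 (shut) to 1.0 (fully open).
- manip.current_grip_force(): force on a finger pad.
Only numpy, scipy, OpenCV 4.12 (cv2) and the standard library are available. Lean on these libraries where they do the work, as an engineer would, in place of code of your own. Each camera call takes 0.05 s, during which the arm holds its last target. There are 200 camera calls.

## Working session

There is one attempt and no reset: what is moved stays moved. The work goes in short steps, each a Python script; the robot and the scene stay as the last script left them, time stands still between calls to the robot, and variables do not carry over. Pictures are saved under pics/ and viewed, at most 10 in all, crops included, and the job is handed in when it is done.

```bash
mkdir -p pics; ls; python3 - <<'E'
from bench import manip as m
import cv2,numpy as np
ims=[]
for c in ("top","scene"):
    p,d=m.grab_frame(c); np.savez(f"{c}.npz",p=p,d=d); cv2.imwrite(f"pics/{c}.png",p[:,:,::-1])
    k=m.get_calibration(c); print(c,k["camera_matrix"].tolist(),k["R"].round(4).tolist(),k["t"].round(4).tolist())
    for n in ("turnover","empty_grip","loaded_grip","spacer_1","spacer_2"):
        print(n,[(np.round(r["at"],3).tolist(),round(r["confidence"],2)) for r in m.look_for(c,n)])
print(m.current_time())
E
```

```text
pics
top [[352.13427457859854, 0.0, 258.1650557428837], [0.0, 352.13427457859854, 196.60581546505676], [0.0, 0.0, 1.0]] [[-0.0024, -0.9997, 0.026], [-0.9939, -0.0004, -0.11], [0.11, -0.0261, -0.9936]] [0.0257, 0.474, 0.8716]
turnover [([0.507, 0.062, 0.022], 0.87)]
empty_grip [([0.524, 0.017, 0.02], 0.79)]
loaded_grip [([0.503, 0.134, 0.024], 0.8)]
spacer_1 [([0.363, -0.091, 0.01], 0.88), ([0.545, 0.135, 0.035], 0.83), ([0.467, 0.123, 0.032], 0.79), ([0.508, 0.061, 0.022], 0.74), ([0.371, 0.242, 0.012], 0.71), ([0.333, 0.114, 0.012], 0.7)]
spacer_2 [([0.363, -0.091, 0.01], 0.88), ([0.545, 0.135, 0.035], 0.83), ([0.467, 0.123, 0.032], 0.79), ([0.508, 0.061, 0.022], 0.74), ([0.371, 0.242, 0.012], 0.71), ([0.333, 0.114, 0.012], 0.7)]
scene [[477.5839664430114, 0.0, 252.62854565507874], [0.0, 477.5839664430114, 193.13273832287496], [0.0, 0.0, 1.0]] [[-0.5237, -0.8518, 0.0125], [-0.5609, 0.3337, -0.7577], [0.6412, -0.4038, -0.6525]] [0.2603, 0.291, 0.9153]
turnover [([0.494, 0.079, 0.03], 0.8)]
empty_grip [([0.517, 0.008, 0.034], 0.66)]
loaded_grip []
spacer_1 [([0.333, 0.113, 0.01], 0.97), ([0.367, 0.249, 0.008], 0.96), ([0.468, 0.133, 0.028], 0.88), ([0.544, 0.139, 0.033], 0.73)]
spacer_2 [([0.333, 0.113, 0.01], 0.97), ([0.367, 0.249, 0.008], 0.96), ([0.468, 0.133, 0.028], 0.88), ([0.544, 0.139, 0.033], 0.73)]
0.6
```

View pics/top.png

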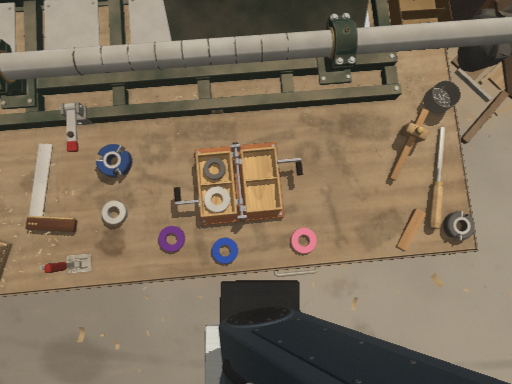

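```bash
cat > h.py <<'E'
from bench import manip as m
import cv2,numpy as np
def world(c,p,d,k,box,thr=45):
    u0,v0,u1,v1=box; g=p[v0:v1,u0:u1].max(2)
    n,l,s,ce=cv2.connectedComponentsWithStats((g<thr).astype(np.uint8))
    i=1+np.argmax(s[1:,4]); vv,uu=np.nonzero(l==i); vv+=v0;uu+=u0
    z=d[vv,uu]; ok=z>0; K=k["camera_matrix"]
    P=np.c_[(uu-K[0,2])/K[0,0]*z,(vv-K[1,2])/K[1,1]*z,z][ok]
    return (P-k["t"])@k["R"],s[i]+np.array([u0,v0,0,0,0])
E
python3 - <<'E'
from h import *
f=np.load("top.npz");k=m.get_calibration("top");C=[]
for b in ((285,155,310,180),(170,183,190,208)):
    W,s=world("top",f["p"],f["d"],k,b); print(s,W.mean(0),np.median(W,0),W.min(0),W.max(0)); 
    C.append((W.max(0)+W.min(0))/2)
ge,gl=C; d=gl-ge; print(ge,gl,np.linalg.norm(d[:2]), "hinge",(ge+gl)/2,"yaw",np.arctan2(d[1],d[0])-np.arctan2(.310,-.036))
E
```

```text
[296 162   6  13  39] [ 0.54317876 -0.07494505  0.04761252] [ 0.54362961 -0.07424528  0.04786634] [ 0.52859783 -0.08195955  0.04291251] [ 0.55980541 -0.07003016  0.05185879]
[175 188   5  13  40] [0.47557097 0.2270345  0.04881493] [0.47536207 0.22842474 0.04895462] [0.46276738 0.22113804 0.04453767] [0.49236507 0.2318001  0.05252128]
[ 0.54420162 -0.07599485  0.04738565] [0.47756622 0.22646907 0.04852947] 0.3097171301087047 hinge [0.51088392 0.07523711 0.04795756] yaw 0.10123343138551721
```

```bash
cat >> h.py <<'E'
def frame(yaw):
    c,s=np.cos(yaw),np.sin(yaw); return np.array([[c,-s],[s,c]])
def tool(yaw,flip):  # z down, y along +-hinge y
    F=frame(yaw); y=np.r_[F[:,1],0]*flip; z=np.array([0,0,-1.]); return np.c_[np.cross(y,z),y,z]
E
python3 - <<'E'
from h import *
H=np.array([.511,.0752]);yaw=.101;F=frame(yaw)
for fl in (1,-1):
    R=tool(yaw,fl); print(fl)
    for x,a in ((.018,0),(.018,1.57),(.018,3.14),(0,3.14),(0,1.57),(0,0)):
        q=m.inverse_kinematics(np.r_[H+F@[x,-.155*np.cos(a)],.023+.155*np.sin(a)],R); print(None if q is None else np.round(q,2))
R=tool(yaw,1)
q=m.inverse_kinematics(np.r_[H+F@[.018,-.155],.16],R)
fl=1 if q is not None and abs(q[5])<2 else -1; R=tool(yaw,fl); print("use",fl)
m.move_ptp(np.r_[H+F@[.018,-.155],.16],R); m.set_gripper(.5)
k=m.get_calibration("wrist");p,d=m.grab_frame("wrist")
np.savez("w.npz",p=p,d=d,R=k["R"],t=k["t"],K=k["camera_matrix"]); cv2.imwrite("pics/w.png",p[:,:,::-1])
print(m.current_ee_pos(),m.current_time()); print([(np.round(r["at"],4),r["confidence"]) for r in m.look_for("wrist","empty_grip")])
X=np.r_[H+F@[.018,-.155],.042]; c=k["camera_matrix"]@(k["R"]@X+k["t"]); print("pred px",c[:2]/c[2])
E
```

```text
1
[-0.23  0.65  1.79 -0.    0.71 -1.9 ]
[ 0.06  0.39  1.75 -0.    1.01 -1.61]
[ 0.34  0.66  1.75 -0.    0.73 -1.33]
[ 0.35  0.64  1.8  -0.    0.7  -1.32]
[ 0.06  0.36  1.79 -0.    0.99 -1.62]
[-0.24  0.63  1.83 -0.    0.68 -1.91]
-1
[-0.23  0.65  1.79 -0.    0.71  1.24]
[ 0.06  0.39  1.75 -0.    1.01  1.53]
[ 0.34  0.66  1.75 -0.    0.73  1.81]
[ 0.35  0.64  1.8  -0.    0.7   1.82]
[ 0.06  0.36  1.79 -0.    0.99  1.53]
[-0.24  0.63  1.83 -0.    0.68  1.23]
use 1
[ 0.5445468  -0.0772141   0.16000453] 3.3833
[(array([0.5122, 0.0174, 0.0215]), 0.77)]
pred px [258.63777169 184.9111916 ]
```

View pics/w.png

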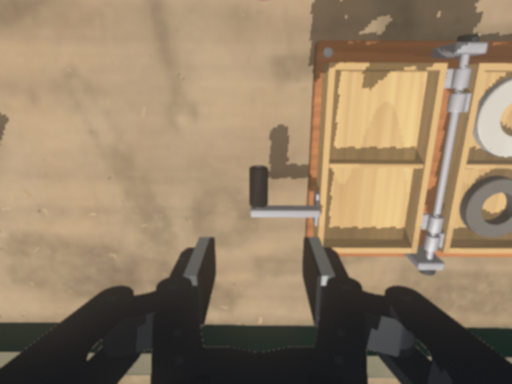

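```bash
cat >> h.py <<'E'
H=np.array([.511,.0752]);YAW=.101;F=frame(YAW);R=tool(YAW,1)
def pose(x,a,dz=0): return np.r_[H+F@[x,-.155*np.cos(a)],.023+.155*np.sin(a)+dz]
def arc(x,a0,a1,n=14,v=.12):
    for a in np.linspace(a0,a1,n+1)[1:]:
        m.move_l(pose(x,a),max_speed=v); f=m.current_force()
        print(round(a,2),np.round(f,1),np.round(m.current_ee_pos()-pose(x,a),4),round(m.current_grip_width(),3))
        if np.linalg.norm(f)>70: print("STOP"); return False
    return True
E
python3 - <<'E'
from h import *
m.move_l(pose(.018,0),max_speed=.12); print(m.current_force())
m.set_gripper(0,effort=50); print(m.current_grip_width(),m.current_grip_force(),m.current_force(),m.current_time())
if m.current_grip_width()>.1:
    arc(.018,0,np.pi/4,4); print(m.current_time())
    p,d=m.grab_frame("scene"); cv2.imwrite("pics/s1.png",p[:,:,::-1])
E
```

```text
[-0.00810474 -0.237745   -0.21904593]
0.16844927816397165 48.73568058013916 [-0.98197302 -3.68583883  5.56519472] 5.0917
0.2 [ 1.6 -7.2 -0.5] [ 0.0003 -0.0005  0.0001] 0.167
0.39 [ 0.8 -8.6  2.7] [ 0.0004 -0.0006 -0.0001] 0.171
0.59 [  0.7 -10.6   5. ] [ 0.0005 -0.0007 -0.0001] 0.168
0.79 [-0.5 -9.7  7.7] [ 0.0006 -0.0007  0.0002] 0.164
6.6917
```

View pics/s1.png

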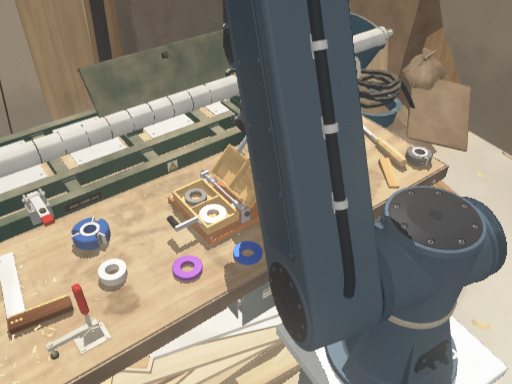

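The empty tray (around px 240,170) is rising with the grip and the forces are low, so I'll continue the fold.

```bash
python3 - <<'E'
from h import *
if arc(.018,np.pi/4,np.pi,12):
    m.set_gripper(.45); print(m.current_force()); m.dwell(.3)
    m.move_l(pose(0,np.pi),max_speed=.06); print(m.current_force())
    k=m.get_calibration("wrist");p,d=m.grab_frame("wrist"); cv2.imwrite("pics/w2.png",p[:,:,::-1])
print(m.current_time())
E
```

```text
0.98 [-0.  -9.1 11.7] [ 0.0007 -0.0005  0.0003] 0.174
1.18 [-1.5 -6.5 13.7] [ 0.0008 -0.0001  0.0005] 0.165
1.37 [-1.1 -2.9 15.1] [0.0009 0.0004 0.0006] 0.169
1.57 [-1.  -0.5 14.7] [0.0009 0.0009 0.0005] 0.17
1.77 [ 2.1  2.2 11.5] [0.001  0.0012 0.0002] 0.169
1.96 [4.4 3.7 6.3] [ 0.0011  0.0014 -0.0002] 0.17
2.16 [5.3 3.3 4.1] [ 0.0012  0.0014 -0.0005] 0.166
2.36 [7.  2.9 0.9] [ 0.0013  0.0011 -0.0008] 0.166
2.55 [ 9.9  0.3 -0.5] [ 0.0014  0.0009 -0.0011] 0.17
2.75 [10.9 -1.3 -2.3] [ 0.0014  0.0006 -0.0013] 0.166
2.95 [11.5 -3.5 -3.2] [ 0.0015  0.0002 -0.0014] 0.167
3.14 [ 8.7 -7.   5.4] [ 0.0016 -0.0001 -0.0004] 0.168
[-0.63357101  0.0781419   0.08500106]
[0.51716489 0.23426082 0.4553019 ]
12.7
```

View pics/w2.png

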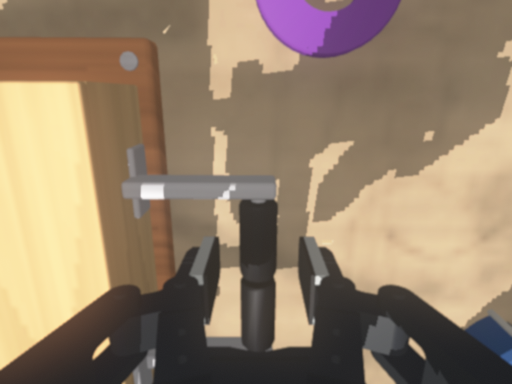

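```bash
python3 - <<'E'
from h import *
k=m.get_calibration("wrist");K=k["camera_matrix"];C=-k["R"].T@k["t"]
r=k["R"].T@np.linalg.solve(K,[259,278,1]); W=C+r*(.049-C[2])/r[2]
print(W, F.T@(W[:2]-H)); print(m.current_ee_pos())
E
```

```text
[0.49514067 0.22981862 0.049     ] [-0.00018856  0.15542973]
[0.49549518 0.22950985 0.02317489]
```

The wrist view shows both sleeves end to end with their joint at (259,278). That is 0.2 mm from the planned pinch point, so I'll grip both and swing.

```bash
python3 - <<'E'
from h import *
m.set_gripper(0,effort=100); print(m.current_grip_width(),m.current_grip_force(),m.current_force())
if .12<m.current_grip_width()<.22 and arc(0,np.pi,0,16):
    m.dwell(.3); m.set_gripper(.45); m.dwell(.2)
    m.move_l(pose(0,0,.2)); p,d=m.grab_frame("wrist"); cv2.imwrite("pics/w3.png",p[:,:,::-1])
print(m.current_force(),m.current_time())
E
```

```text
0.15050528687205628 97.50067591667175 [ 0.35721108 -4.2612866   4.86620456]
2.95 [ 3.  -3.1 -3.7] [ 0.0002 -0.0003  0.0003] 0.151
2.75 [ 2.8 -2.9 -5.2] [ 0.0002 -0.0002  0.0001] 0.153
2.55 [ 3. -2. -5.] [ 0.0001 -0.0001  0.0001] 0.148
2.36 [ 1.4  0.4 -3.7] [-0. -0.  0.] 0.152
2.16 [-0.6  1.5 -0.6] [-0.0001  0.0001 -0.    ] 0.151
1.96 [-4.   3.6  4.5] [-0.0002  0.0004 -0.0001] 0.149
1.77 [-5.8  2.2  8.1] [-0.0004  0.0004  0.0001] 0.151
1.57 [-7.7 -2.2 12.9] [-0.0004  0.      0.0002] 0.15
1.37 [-8.7 -5.  13.7] [-0.0005 -0.0005  0.0002] 0.154
1.18 [-9.6 -8.  12.2] [-0.0006 -0.0009 -0.    ] 0.154
0.98 [ -9.7 -10.   10.5] [-0.0007 -0.0012 -0.0003] 0.152
0.79 [ -9.  -12.6   7. ] [-0.0008 -0.0013 -0.0006] 0.152
0.59 [ -7.5 -12.3   4.8] [-0.0009 -0.0012 -0.001 ] 0.149
0.39 [ -6.2 -12.3   1. ] [-0.001  -0.001  -0.0012] 0.155
0.2 [ -6.6 -10.7  -0.5] [-0.0011 -0.0007 -0.0015] 0.15
0.0 [-12.4  -8.3  15.9] [-0.0011 -0.0004  0.0001] 0.149
[-0.22830343  0.19093725 -0.16171399] 21.8583
```

View pics/w3.png

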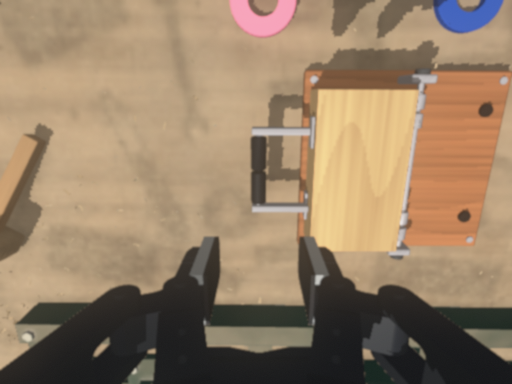

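The closed pair lies on the empty side with the sleeves in line at (259,150) and (259,190). The loaded tray's bed is bare at (455,160), so the rings are inside.

```bash
python3 -c "
from bench import manip as m
m.dwell(.5); print(m.sign_off())"
```

```text
the job is handed in; nothing more can be done
None
```

I folded the empty tray over, swung the closed pair onto its side, let go and handed the job in at about 22 s; no verdict came back, and the rings, hidden inside the shut trays, were not seen after the turn.

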